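# Walk a die block round to face the fence

## Task

Walk the heavy die block round on its plate by pushing on its corners with the fingertips, keeping it off the fence, until one of its long ledged sides faces the fence. Then push it up until that whole side lies flush against the fence. Never lift or tip the block or push it off the plate, and leave the screw, the slug, the disc and the spanner where they are.

Things in the scene. Friction and masses are not known exactly. Their poses are not given: they have to be found in the camera images.
- die: aluminium die block, 0.95 kg, 104 (x) x 140 (y) x 28 mm high, flat on the plate. Each long side (-x and +x) has a ledge: the lowest 14 mm is 104 wide, above it 90, so push there with fingertips under 14 mm above the plate. Short sides (-y, +y) are plain. Either long side may face the fence. Slides with dry friction (about 4 to 12 N), stays where left. Origin: centre of underside; z up
- fence: straight steel bar 320 mm long, 22 thick, 28 high, fixed on the far part of the plate; place and yaw vary. Origin: middle of its front face (towards the block), at plate-top level. x points from the block into the bar, square to the face; y along the bar; z up. The block starts turned 40 to 90 degrees from facing it, its centre 140 to 160 mm in front of the face
- plate: fixed dark steel plate, 8 mm thick, top at z = 0.008 m. Axes as the fence; origin on its underside right below the fence's origin. It spans x -0.30 to +0.06 m and y -0.23 to +0.23 m in its own frame; bolt heads 7 mm high near its corners
- screw: bystander: steel cap screw standing on its head on the plate near its +y end, head 30 mm across, 53 mm tall; origin under its centre
- slug: bystander: upright brass slug standing on the plate near its -y end, 38 mm across, 32 mm tall; origin under its centre
- disc: bystander: round dark steel die disc lying on the bench beside the plate, 96 mm across, 30 mm high; origin under its centre
- spanner: bystander: spanner 180 mm long lying on the bench beside the plate; origin under its middle, length along its x
Not all that is in view belongs to the job. What is shaped like the die but pink or purple is not meant.

How it is judged:
On the way:
1. a long side of the block faces the fence, within 14 degrees, while the block's centre is still more than 62 mm in front of it (10 mm gap) (angle between the x axis of die and the x axis of fence, either way round below 0.25 rad and x of die in the frame of fence below -0.062 m), for 0.1 s.
At the end, for the whole second after the job is handed in: block flat and at rest, a long side against the fence: centre within 55 mm of the face (gap up to 3 mm), square within 2 degrees, side on the bar (centre within 95 mm of its middle); screw, slug, disc and spanner within 15 mm of where they began (x of die in the frame of fence above -0.055 m and angle between the x axis of die and the x axis of fence, either way round below 0.035 rad and y of die in the frame of fence between -0.095 and 0.095 m and z of die in the frame of fence below 0.003 m and angle between die's own z axis and vertical below 0.03 rad and linear speed of die below 0.01 m/s and distance of each of screw, slug, disc, spanner from where it was at the start of the episode below 0.015 m); the robot touches nothing.
It fails at once if the block is lifted more than 8 mm or tipped more than 9 degrees (z of die in the frame of fence above 0.008 m or angle between die's own z axis and vertical above 0.15 rad).
It fails at once if the block bears on the fence (over 1.5 N) while still turned more than 20 degrees from facing it (contact force between die and fence above 1.5 N and angle between the x axis of die and the x axis of fence, either way round above 0.35 rad).
It fails at once if the block's centre passes the edge of the plate (x of die in the frame of fence below -0.3 m or y of die in the frame of fence above 0.23 m or y of die in the frame of fence below -0.23 m).
It fails at once if a bystander is moved more than 15 mm (distance of any of screw, slug, disc, spanner from where it was at the start of the episode above 0.015 m).
It also fails if it takes over 72 s, if anything falls off the work surface, if the arm or the gripper's body presses on something with over 40 N, if the wrist force passes 120 N, or if a joint passes its speed limit or range.

## Robot

A 6-joint arm with a two-finger parallel gripper is mounted at the origin on the work surface. World frame = base frame: x ahead of the robot, y to its left, z up, the work surface at z = 0. Lengths are in m, angles in rad, forces in N, time in s.
With the tool pointing down it reaches from about 0.35 to 0.925 m from the base axis. Payload 6.4 kg.
Tool frame: the origin (TCP) lies on the centre line of the jaws, within the pads' length; the fingertips stand 22 mm ahead of it and the grasp point (between the pads) lies 3 mm ahead of it; z points along the fingers, x is the direction in which the jaws open and shut, and the axes are right-handed (so a half turn about z gives the same grasp; the last joint's range is limited). The gripper opens to 85 mm and grips with 20 to 120 N. Pads are 22 mm wide; open, the fingers measure 114 mm over their backs; the gripper's body (76 mm by 85 mm) begins 54 mm behind the grasp point. The pads swing forward as they close: fully open they stand 13 mm farther back than shut.
Start: joints at [1.143, 0.245, 1.558, -0, 1.339, -0.174], TCP at [0.163, 0.629, 0.253] pointing down, gripper open.
Joint ranges: [-3.13, 3.13], [-1.02, 2.26], [0.13, 2.54], [-0.95, 4.09], [0.21, 2.88], [-2.74, 2.74]. Speed limits (rad/s): [2.57, 2.57, 3.14, 3.14, 3.14, 3.14].

## Interface

Orientations are given as a rotation vector (axis times angle).
In Python, from station import telemetry, optics, robot, spotter gives the robot as it stands.
- The arm moves only by the tool servo_tool, never from a script. Its argument "rows" is a list of rows, each a list of 5 numbers: the opening, from 0 (shut) to 1 (fully open), then the shift along the tool's x, y, z in mm, then the turn about the tool's z in rad. In form: [[fingers, dx, dy, dz, yaw], ...]. A call has exactly 10 rows; each row shifts and turns the commanded pose from where the row before left it, along the tool's axes as they then stand; what a row does not reach is not made up. A row lasts 1/8 s, in which the tool goes at most 62.5 mm and 10.7 degrees, less where a joint would pass 70% of its speed; a pose out of reach is approached as far as the arm can. A call is refused whole if a number of a shift passes 62.5 or a number of a turn 0.188, either way. A call with a gripper value outside its range is refused whole. The fingers move at their own pace and stop on an object; "grip_force" is the grip in N (left out, the last holds). Time passes only in rows, so rows that do not move let the fingers close, or fill a call up. It gives the time, the measured TCP pose, the force and the opening at its end, in the units of the state.
- telemetry.get_obs(): the state, without advancing time (a new reading comes with each control period).
- optics.camera(name): name is "scene" or "top"; returns (picture, depth): 480x640x3 uint8, red, green, blue; 480x640 float32, m along the optical axis (not along the pixel's ray), 0 where there is no reading.
- optics.camera_info(name): a dict with "camera_matrix" (3x3 intrinsics, pixels), "distortion" ([k1, k2, p1, p2, k3] as OpenCV has them; the pictures are not rectified), "camera_from_world" (4x4, takes a point from world to camera coordinates). Camera axes: x right, y up, looking along -z (the intrinsics and any distortion apply to the point x, -y, -z); pixel columns grow to the right and rows downward; lengths in m; the calibration is good to about 2 mm. A picture is of the moment at which its call begins. camera_info takes no time and is no camera call.
- robot.sign_off(): hands the job in, once; it reports no verdict.
Trained networks look in the newest picture that a camera, given by its name, has taken for a name from the list of things; names that differ only in an ending like _2 or _b are one class to them, and where a whole thing is asked for, a point or a joint stands for the part that bears it (a point fixed in the world has none). Each returns a list of dicts, best first, with "confidence" (0 to 1); they miss things now and then, are a little off and sometimes report something else, mostly with a low value. They report only what shows in the picture. A call takes as long as a camera call. They do not tell look-alikes from the thing itself.
- spotter.search_frame(camera, thing): "rect" ([centre column, centre row, width, height] in pixels, round what is visible of it).
The state is a dict: "time": time; "joint_pos": joint angles; "qd": joint speeds; "effort": joint torques, N m; "ee_pos": TCP position; "eef_rot": TCP orientation; "contact_force": force on the tool from outside, world axes, zero at the start; "ft_torque": the same for the moment, N m; "width": finger opening in m.
Only numpy, scipy, OpenCV 4.12 (cv2) and the standard library are available. Lean on these libraries where they do the work, as an engineer would, in place of code of your own. Each camera call takes 0.05 s, during which the arm holds its last target. There are 200 camera calls.

## Working session

There is one attempt and no reset: what is moved stays moved. The work goes in short steps, Python scripts to look and compute and a tool call to move; the robot and the scene stay as the last step left them, time stands still between calls to the robot, and variables do not carry over. Pictures are saved under pics/ and viewed, about 8 in all and at most 12, crops included, and the job is handed in when it is done.

Besides the shell and the picture viewer there is one more tool, called after "Emit:" by a JSON object that holds its "api" and its "payload", one argument or row to a line. servo_tool: Moves the arm, as the interface text tells. Its arguments: {"type":"object","properties":{"rows":{"type":"array"},"grip_force":{"type":"number"}},"required":["rows"]}

```bash
mkdir -p pics; ls; cat > h.py <<'E'
import numpy as np, cv2
from station import telemetry, optics, robot, spotter
def shot(cam,fn=None):
    im,d=optics.camera(cam)
    if fn: cv2.imwrite('pics/'+fn,im[:,:,::-1])
    return im,d
def cloud(cam,d):
    i=optics.camera_info(cam);K=np.array(i['camera_matrix'],float);D=np.array(i['distortion'],float);T=np.array(i['camera_from_world'])
    v,u=np.mgrid[0:480,0:640]
    p=cv2.undistortPoints(np.stack([u,v],-1).reshape(-1,1,2).astype(float),K,D).reshape(480,640,2)
    P=np.stack([p[...,0]*d,-p[...,1]*d,-d],-1)
    W=(P-T[:3,3])@T[:3,:3]
    W[d<=0]=np.nan
    return W
def proj(cam,P):
    i=optics.camera_info(cam);K=np.array(i['camera_matrix'],float);D=np.array(i['distortion'],float);T=np.array(i['camera_from_world'])
    c=np.asarray(P)@T[:3,:3].T+T[:3,3]
    return cv2.projectPoints(c*[1,-1,-1],np.zeros(3),np.zeros(3),K,D)[0].reshape(-1,2)
E
python3 - <<'E'
from h import *
for c in ('top','scene'):
    im,d=shot(c,c+'0.png')
    for t in ('die','fence','plate','screw','slug','disc','spanner'):
        r=spotter.search_frame(c,t); W=cloud(c,d)
        for x in r[:3]:
            u,v=map(int,x['rect'][:2]); print(c,t,round(x['confidence'],2),np.round(x['rect']),np.round(W[v,u],3))
o=telemetry.get_obs();print(o['time'],o['ee_pos'],o['eef_rot'],o['width'],o['contact_force'])
E
```

```text
pics
top die 0.96 [254. 313.  63.  57.] [0.334 0.149 0.028]
top die 0.83 [323. 224.  63.  57.] [ 0.575 -0.029  0.041]
top die 0.79 [188. 185.  58.  58.] [0.676 0.338 0.026]
top fence 0.67 [330. 163. 116.  42.] [ 0.74  -0.046  0.045]
top plate 0.97 [316. 210. 198. 172.] [ 0.61  -0.013  0.039]
top screw 0.62 [328. 165. 119.  43.] [ 0.736 -0.041  0.035]
top slug 0.75 [393. 210.  13.  18.] [ 0.615 -0.219  0.041]
top slug 0.24 [328. 162. 118.  42.] [ 0.743 -0.043  0.041]
top disc 0.84 [481. 264.  36.  39.] [ 0.474 -0.455  0.023]
top spanner 0.75 [139. 276.  20.  66.] [0.428 0.465 0.008]
scene die 0.94 [275. 168.  58.  52.] [0.353 0.132 0.03 ]
scene die 0.92 [312. 255.  50.  63.] [ 0.582 -0.039  0.039]
scene die 0.89 [425. 175.  54.  53.] [0.683 0.328 0.03 ]
scene fence 0.63 [367. 299. 114.  94.] [ 0.737 -0.059  0.036]
scene plate 0.56 [329. 275. 247. 216.] [ 0.64  -0.058  0.035]
scene screw 0.54 [402. 226.  16.  21.] [0.709 0.147 0.039]
scene slug 0.64 [280. 331.  17.  25.] [ 0.628 -0.225  0.039]
scene disc 0.9 [146. 385.  52.  54.] [ 0.471 -0.457  0.021]
scene spanner 0.69 [364. 114.  53.  21.] [0.433 0.458 0.006]
scene spanner 0.65 [366. 298. 114.  98.] [ 0.734 -0.059  0.038]
0.8 [0.16318515 0.62919243 0.25330152] [-2.48470791e+00 -1.92241661e+00 -3.15258112e-05] 0.0852010096874618 [-0.26918921 -0.91663607  1.10049331]
```

```bash
python3 - <<'E'
from h import *
im=cv2.imread('pics/top0.png'); a=cv2.resize(im[110:380,90:530],None,fx=1.8,fy=1.8,interpolation=cv2.INTER_CUBIC); cv2.imwrite('pics/topc.png',a)
E
```

```text
(no output)
```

View pics/topc.png

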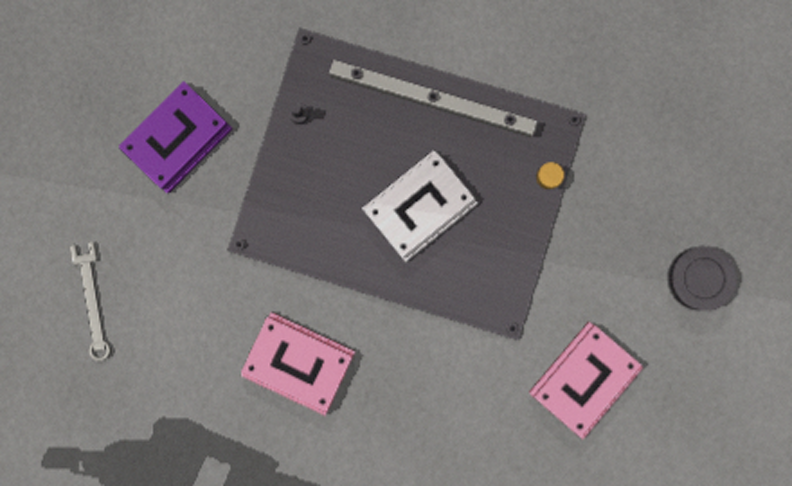

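The wanted block is the silver one on the plate, at top pixel (323,224). The look-alikes are purple (188,185), pink (254,313) and pink at about (415,322), none of them on the plate. The fence is at about (330,163), the screw at (257,174) and the slug at (395,208).

```bash
cat >> h.py <<'E'
from scipy.optimize import minimize
from scipy.ndimage import gaussian_filter
S=4
def box(x0,x1,y0,y1,z0,z1): return np.array([[x,y,z] for x in (x0,x1) for y in (y0,y1) for z in (z0,z1)])
DIE=[box(-.052,.052,-.07,.07,.008,.022),box(-.045,.045,-.07,.07,.022,.036)]
FEN=[box(0,.022,-.16,.16,.008,.036)]
def place(B,p):
    c,s=np.cos(p[2]),np.sin(p[2]);return B@np.array([[c,-s,0],[s,c,0],[0,0,1]]).T+[p[0],p[1],0]
def sil(cam,parts,p):
    m=np.zeros((480*S,640*S),np.uint8)
    for b in parts:
        q=(proj(cam,place(b,p))+.5)*S
        cv2.fillConvexPoly(m,cv2.convexHull(np.round(q*16).astype(np.int32)),1,shift=4)
    return cv2.resize(m.astype(np.float32),(640,480),interpolation=cv2.INTER_AREA)
def fit(ims,parts,p0,thr=120):
    """ims: {cam:rgb}; least XOR area between bright mask and model silhouette"""
    R={}
    for c,im in ims.items():
        s=sil(c,parts,p0)>0; near=cv2.dilate(s.astype(np.uint8),np.ones((25,25)))>0
        g=im.astype(float).mean(2); g=np.clip((g-75)/(2*(thr-75)),0,1)
        R[c]=(near,g)
    def cost(v):
        p=np.array([v[0],v[1],v[2]*10]); e=0
        for c,(near,g) in R.items():
            e+=np.sum(((gaussian_filter(sil(c,parts,p),.7)-g)**2)[near])
        return e
    x0=np.array([p0[0],p0[1],p0[2]/10])
    for st in (.008,.002):
        r=minimize(cost,x0,method='Nelder-Mead',options=dict(initial_simplex=x0+np.vstack([np.zeros(3),np.eye(3)*st]),xatol=1e-4,fatol=.02)); x0=r.x
    return np.array([x0[0],x0[1],x0[2]*10]),r.fun
def infence(F,D):
    c,s=np.cos(F[2]),np.sin(F[2]);dx,dy=D[0]-F[0],D[1]-F[1]
    a=(D[2]-F[2]+np.pi/2)%np.pi-np.pi/2
    return np.array([c*dx+s*dy,-s*dx+c*dy,a])
E
python3 - <<'E'
from h import *
ims={}
for c in ('top','scene'):
    ims[c]=cv2.imread(f'pics/{c}0.png')[:,:,::-1]
g=ims['top'].mean(2); print('plate',g[260,300],'die',g[215,320],g[230,335],'fence',g[160,322],g[150,290])
for nm,P,p0s in (('fence',FEN,[(.73,-.045,-.25)]),('die',DIE,[(.58,-.03,a) for a in (-.6,-.9,.65,.9)])):
    for cs in (['top'],['scene'],['top','scene']):
        b=min((fit({c:ims[c] for c in cs},P,np.array(p)) for p in p0s),key=lambda r:r[1])
        print(nm,cs,np.round(b[0],4),round(b[1],1))
E
```

```text
plate 90.0 die 201.66666666666666 212.0 fence 155.66666666666666 70.0
fence ['top'] [ 0.7303 -0.0464 -0.2885] 439.8
fence ['scene'] [ 0.7225 -0.0333 -0.2817] 736.0
fence ['top', 'scene'] [ 0.7249 -0.041  -0.2836] 1532.2
die ['top'] [ 0.5755 -0.0302  0.6939] 273.6Traceback (most recent call last):
  File "<stdin>", line 8, in <module>
  File "<stdin>", line 8, in <genexpr>
  File "h.py", line 47, in fit
    r=minimize(cost,x0,method='Nelder-Mead',options=dict(initial_simplex=x0+np.vstack([np.zeros(3),np.eye(3)*st]),xatol=1e-4,fatol=.02)); x0=r.x
    res = _minimize_neldermead(fun, x0, args, callback, bounds=bounds,
                               **options)
    fxcc = func(xcc)
    fx = function(np.copy(x), *(wrapper_args + args))
  File "h.py", line 43, in cost
    e+=np.sum(((gaussian_filter(sil(c,parts,p),.7)-g)**2)[near])
                                ~~~^^^^^^^^^^^
  File "h.py", line 30, in sil
    q=(proj(cam,place(b,p))+.5)*S
       ~~~~^^^^^^^^^^^^^^^^
  File "h.py", line 16, in proj
    i=optics.camera_info(cam);K=np.array(i['camera_matrix'],float);D=np.array(i['distortion'],float);T=np.array(i['camera_from_world'])
ValueError: time passes only in moves, steps and waits
```

View pics/scene0.png

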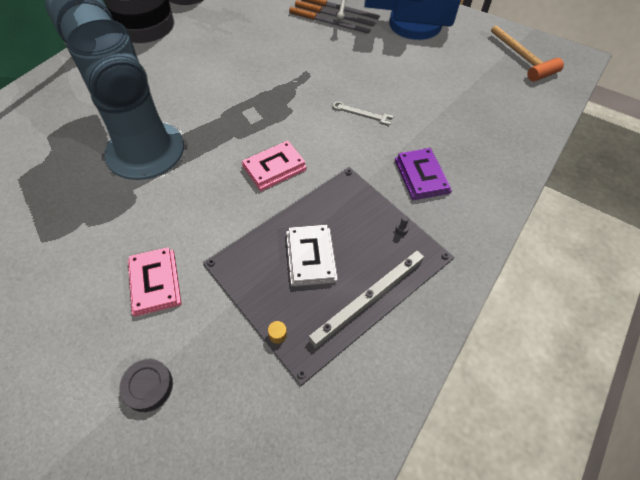

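```bash
python3 - <<'E'
s=open('h.py').read()
s=s.replace("i=optics.camera_info(cam);","i=info(cam);")
s=s.replace("def shot(","import functools\n@functools.cache\ndef info(c): return optics.camera_info(c)\ndef shot(",1)
s=s.replace("g=np.clip((g-75)/(2*(thr-75)),0,1)","g=gaussian_filter((cv2.resize(g,None,fx=3,fy=3,interpolation=cv2.INTER_CUBIC)>thr).astype(float),2).reshape(480,3,640,3).mean((1,3))")
open('h.py','w').write(s)
E
cat > t.py <<'E'
from h import *
ims={}
for c in ('top','scene'):
    ims[c]=cv2.imread(f'pics/{c}0.png')[:,:,::-1]
out={}
for nm,P,p0s,thr in (('fence',FEN,[(.73,-.045,-.28)],125),('die',DIE,[(.576,-.03,.694)],135)):
    for cs in (['top'],['scene'],['top','scene']):
        b=min((fit({c:ims[c] for c in cs},P,np.array(p),thr) for p in p0s),key=lambda r:r[1])
        print(nm,cs,np.round(b[0],4),round(b[1],1)); out[nm,cs[0]]=b[0]
tiles=[]
for c,(x,y,w,h) in (('top',(260,140,140,120)),('scene',(260,210,180,150))):
    z=4; a=cv2.resize(ims[c][y:y+h,x:x+w,::-1],None,fx=z,fy=z,interpolation=cv2.INTER_CUBIC)
    for nm,P in (('fence',FEN),('die',DIE)):
        for b in P:
            q=(proj(c,place(b,out[nm,'top']))+.5-[x,y])*z
            cv2.polylines(a,[cv2.convexHull(q.astype(np.int32))],True,(0,0,255),1)
    tiles.append(cv2.resize(a,(400 if c=='top' else 400,340)))
cv2.imwrite('pics/ov.png',np.hstack(tiles))
E
python3 t.py
```

```text
fence ['top'] [ 0.7294 -0.0466 -0.2782] 525.4
fence ['scene'] [ 0.7229 -0.0379 -0.2804] 387.5
fence ['top', 'scene'] [ 0.7254 -0.0416 -0.2844] 1200.1
die ['top'] [ 0.5755 -0.0302  0.6927] 218.9
die ['scene'] [ 0.5673 -0.0232  0.6924] 320.7
die ['top', 'scene'] [ 0.5729 -0.0289  0.6986] 627.3
```

View pics/ov.png

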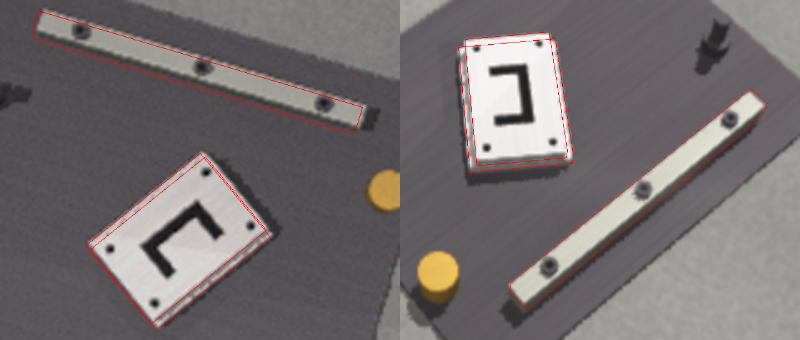

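The overlay matches the silver block closely: centre about (0.573, -0.029), yaw 0.69. The fence yaw is about -0.28, so the block has to turn about 0.97 rad clockwise. First I go behind its -x side, at the +y end, with the fingers shut.

Emit:
{"api": "servo_tool", "payload": {
  "rows": [
    [0,-40,34,0,0],
    [0,-40,34,0,0],
    [0,-40,34,0,0],
    [0,-40,34,0,0],
    [0,-40,34,0,0],
    [0,-40,34,0,0],
    [0,-40,34,0,0],
    [0,-40,34,0,0],
    [0,-40,34,0,0],
    [0,-40,34,0,0]
  ],
  "grip_force": 40
}}

```text
time: 2.05
ee_pos: [0.3924, 0.155, 0.2537]
eef_rot: [2.484, 1.922, 0.002]
contact_force: [2.5, 0.6, 0.1]
width: 0.0003
```

```bash
cat >> h.py <<'E'
from scipy.spatial.transform import Rotation
def togo(xy,ang):
    """tool-frame mm to go (at present yaw), and yaw needed so that tool y points along world angle ang"""
    o=telemetry.get_obs();R=Rotation.from_rotvec(o['eef_rot']).as_matrix();p=o['ee_pos']
    a=np.arctan2(R[1,1],R[0,1]); d=np.array([xy[0]-p[0],xy[1]-p[1],0])
    yaw=-((ang-a+np.pi)%(2*np.pi)-np.pi)
    X=np.array([-np.sin(ang),np.cos(ang),0]);Y=np.array([np.cos(ang),np.sin(ang),0])
    print('t',round(o['time'],2),'tcp',np.round(p,4),'tilt',np.round(R[2],3),'ang',round(a,3),'w',round(o['width'],4),'F',np.round(o['contact_force'],1))
    print('now-frame dx,dy',np.round((R.T@d)[:2]*1e3,1),'yaw',round(yaw,3),'| after-yaw dx,dy',np.round([d@X*1e3,d@Y*1e3],1))
E
python3 -c "
from h import *
togo((.475,-.036),.695)"
```

```text
t 2.05 tcp [0.3924 0.155  0.2537] tilt [ 0.001  0.001 -1.   ] ang -0.254 w 0.0003 F [2.5 0.6 0.1]
now-frame dx,dy [-164.2  127.9] yaw -0.949 | after-yaw dx,dy [-199.6  -58.9]
```

Emit:
{"api": "servo_tool", "payload": {
  "rows": [
    [0,0,0,20,-0.158],
    [0,0,0,20,-0.158],
    [0,0,0,20,-0.158],
    [0,0,0,20,-0.158],
    [0,0,0,20,-0.158],
    [0,0,0,20,-0.159],
    [0,-50,-15,0,0],
    [0,-50,-15,0,0],
    [0,-50,-15,0,0],
    [0,-50,-14,0,0]
  ]
}}

```text
time: 3.3
ee_pos: [0.4754, -0.0365, 0.1337]
eef_rot: [1.332, 2.844, 0.0]
contact_force: [-0.2, -0.1, 0.5]
width: -0.0001
```

```bash
python3 -c "
from h import *
togo((.475,-.036),.695)
im,d=shot('scene','s1.png'); W=cloud('scene',d); shot('top','t1.png')
q=proj('scene',[[.475,-.036,.03],[.475,-.036,.1]]);print(q)
a=cv2.resize(cv2.imread('pics/s1.png')[130:330,180:440],None,fx=3,fy=3);cv2.imwrite('pics/s1c.png',a)
"
```

```text
t 3.3 tcp [ 0.4754 -0.0365  0.1337] tilt [-0.001  0.001 -1.   ] ang 0.695 w -0.0001 F [-0.2 -0.1  0.5]
now-frame dx,dy [0.6 0. ] yaw -0.0 | after-yaw dx,dy [0.6 0. ]
[[274.60412592 233.79808236]
 [272.94228216 216.59334775]]
```

View pics/s1c.png

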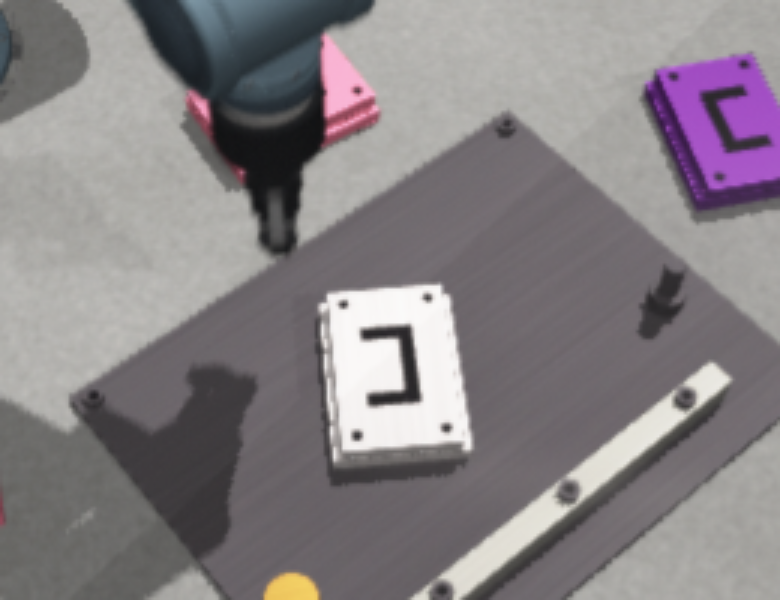

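The shut fingertip is at crop (278,250), where the 22 mm tip offset predicts it. The block and the rest of the scene have not moved. Next I go down to tip z = 14 mm and approach.

Emit:
{"api": "servo_tool", "payload": {
  "rows": [
    [0,0,0,24,0],
    [0,0,0,24,0],
    [0,0,0,24,0],
    [0,0,0,16,0],
    [0,0,0,9,0],
    [0,0,3,0,0],
    [0,0,3,0,0],
    [0,0,3,0,0],
    [0,0,3,0,0],
    [0,0,0,0,0]
  ]
}}

```text
time: 4.65
ee_pos: [0.4842, -0.027, 0.0365]
eef_rot: [1.331, 2.845, 0.0]
contact_force: [0.6, -0.0, -0.2]
width: -0.0
```

Emit:
{"api": "servo_tool", "payload": {
  "rows": [
    [0,0,3,0,0],
    [0,0,3,0,0],
    [0,1,4,0,0.02],
    [0,2.5,4,0,0.04],
    [0,2.5,4,0,0.04],
    [0,2.5,4,0,0.04],
    [0,2.5,4,0,0.04],
    [0,2.5,4,0,0.04],
    [0,2.5,4,0,0.04],
    [0,0,0,0,0]
  ]
}}

```text
time: 5.9
ee_pos: [0.5024, 0.0058, 0.0361]
eef_rot: [-1.688, -2.648, 0.001]
contact_force: [-3.3, -1.7, 1.9]
width: -0.0002
```

```bash
cat > look.py <<'E'
from h import *
import sys
F=np.array([.727,-.043,-.280])
p0=np.array([float(x) for x in sys.argv[2:5]]); n=sys.argv[1]
ims={c:shot(c,f'{n}{c}.png')[0] for c in ('top','scene')}
for cs in (['top'],['scene']):
    p,e=fit({c:ims[c] for c in cs},DIE,p0,135); print(cs,np.round(p,4),round(e),'fence frame',np.round(infence(F,p),4))
togo((.5,0),-.28)
E
python3 look.py a .585 -.015 .5
```

```text
['top'] [ 0.5895 -0.0242  0.4182] 607 fence frame [-0.1373 -0.02    0.6982]
['scene'] [ 0.5806 -0.0165  0.4136] 292 fence frame [-0.148  -0.015   0.6936]
t 6.0 tcp [0.5024 0.0058 0.0361] tilt [ 0.001 -0.001 -1.   ] ang 0.436 w 0.0 F [-2.9 -1.4  2.8]
now-frame dx,dy [-4.2 -4.6] yaw 0.716 | after-yaw dx,dy [-6.2 -0.7]
```

The block is turning as modelled. About 0.70 rad remains, so I continue along the same arc.

Emit:
{"api": "servo_tool", "payload": {
  "rows": [
    [0,2.5,4,0,0.04],
    [0,2.5,4,0,0.04],
    [0,2.5,4,0,0.04],
    [0,2.5,4,0,0.04],
    [0,2.5,4,0,0.04],
    [0,2.5,4,0,0.04],
    [0,2.5,4,0,0.04],
    [0,2.5,4,0,0.04],
    [0,2.5,4,0,0.04],
    [0,2.5,4,0,0.04]
  ]
}}

```text
time: 7.25
ee_pos: [0.5342, 0.0399, 0.036]
eef_rot: [-2.182, -2.258, 0.003]
contact_force: [-5.1, -0.9, 4.4]
width: 0.0001
```

```bash
python3 look.py b .598 -.01 .02
```

```text
['top'] [ 0.6036 -0.0196  0.0122] 769 fence frame [-0.1251 -0.0116  0.2922]
['scene'] [ 0.597  -0.0114  0.0075] 333 fence frame [-0.1337 -0.0056  0.2875]
t 7.35 tcp [0.5347 0.0401 0.036 ] tilt [ 0.001 -0.001 -1.   ] ang 0.036 w -0.0002 F [-3.   0.4  1.4]
now-frame dx,dy [-38.8 -36.1] yaw 0.316 | after-yaw dx,dy [-48.1 -22.2]
```

Emit:
{"api": "servo_tool", "payload": {
  "rows": [
    [0,2.5,4,0,0.04],
    [0,2.5,4,0,0.04],
    [0,2.5,4,0,0.04],
    [0,2.5,4,0,0.04],
    [0,2.5,4,0,0.04],
    [0,2.5,4,0,0.04],
    [0,2.5,4,0,0.04],
    [0,0,0,0,0.036],
    [0,0,-10,0,0],
    [0,0,-15,0,0]
  ]
}}

```text
time: 8.6
ee_pos: [0.5401, 0.0617, 0.0365]
eef_rot: [2.509, 1.888, 0.001]
contact_force: [-0.5, 1.1, 0.0]
width: 0.0
```

```bash
python3 look.py c .606 -.008 -.28; python3 - <<'E'
from h import *
# fence again: bright top face only, both cameras
T=[box(0,.022,-.16,.16,.0355,.036)]
for c in ('top','scene'):
    im=cv2.imread(f'pics/{c}0.png')[:,:,::-1]
    for thr in (125,140): print(c,thr,fit({c:im},T,np.array([.727,-.043,-.28]),thr))
a=cv2.resize(cv2.imread('pics/cscene.png')[150:350,200:460],None,fx=3,fy=3);cv2.imwrite('pics/cc.png',a)
E
```

```text
['top'] [ 0.6148 -0.0198 -0.2825] 597 fence frame [-0.1142 -0.0087 -0.0025]
['scene'] [ 0.6084 -0.0127 -0.2614] 355 fence frame [-0.1223 -0.0037  0.0186]
t 8.7 tcp [0.5383 0.0622 0.0358] tilt [-0.    -0.002 -1.   ] ang -0.28 w -0.0004 F [ 0.  -0.3 -0.5]
now-frame dx,dy [-70.4 -19.6] yaw 0.0 | after-yaw dx,dy [-70.4 -19.6]
top 125 (array([ 0.72798915, -0.04420505, -0.28423194]), np.float64(281.68450909318216))
top 140 (array([ 0.72779714, -0.04481285, -0.28499051]), np.float64(144.65035379097552))
scene 125 (array([ 0.72458232, -0.04485394, -0.28310414]), np.float64(107.02100936295459))
scene 140 (array([ 0.72473929, -0.04464212, -0.28317318]), np.float64(124.24769519794003))
```

View pics/cc.png

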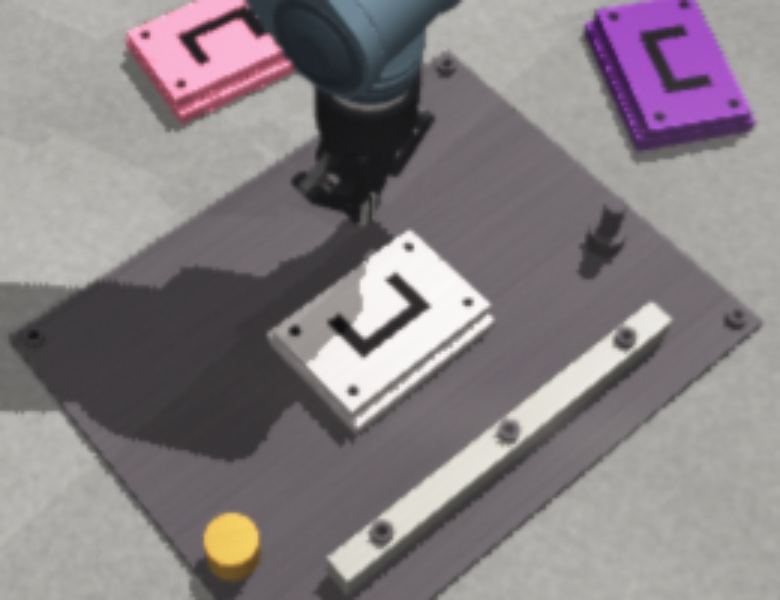

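The view shows the block square to the fence with a clear gap, about 60 mm. The fence refits to (0.726, -0.0445, -0.284). Now I open the fingers behind the block's middle for a two-finger push.

Emit:
{"api": "servo_tool", "payload": {
  "rows": [
    [1,-11,0,0,0],
    [1,-11,0,0,0],
    [1,-11,0,0,0],
    [1,-11,0,0,0],
    [1,-11,0,0,0],
    [1,0,0,0,0.004],
    [1,0,0,0,0],
    [1,0,0,4,0],
    [1,0,0,4,0],
    [1,0,0,4,0]
  ]
}}

```text
time: 9.95
ee_pos: [0.5249, 0.0091, 0.0238]
eef_rot: [-2.514, -1.884, 0.0]
contact_force: [-1.1, 0.1, 0.2]
width: 0.0855
```

Emit:
{"api": "servo_tool", "payload": {
  "rows": [
    [1,0,4,0,0],
    [1,0,4,0,0],
    [1,0,4,0,0],
    [1,0,4,0,0],
    [1,0,4,0,0],
    [1,0,4,0,0],
    [1,0,2,0,0],
    [1,0,2,0,0],
    [1,0,0,0,0],
    [1,0,0,0,0]
  ]
}}

```text
time: 11.2
ee_pos: [0.5504, 0.0019, 0.0239]
eef_rot: [-2.51, -1.883, 0.004]
contact_force: [-5.0, 3.2, 4.4]
width: 0.0858
```

```bash
sed -i 's/^F=.*/F=np.array([.726,-.0445,-.284])/' look.py; python3 look.py d .612 -.017 -.28; python3 -c "
import cv2
a=cv2.resize(cv2.imread('pics/dscene.png')[150:350,200:460],None,fx=3,fy=3);cv2.imwrite('pics/dc.png',a)"
```

```text
['top'] [ 0.6216 -0.0218 -0.2614] 1178 fence frame [-0.1066 -0.0074  0.0226]
['scene'] [ 0.6093 -0.0132 -0.2815] 360 fence frame [-0.1208 -0.0026  0.0025]
t 11.3 tcp [0.5504 0.0019 0.0239] tilt [ 0.    -0.005 -1.   ] ang -0.284 w 0.0856 F [-5.6  3.2  5.3]
now-frame dx,dy [-15.9 -47.8] yaw -0.004 | after-yaw dx,dy [-15.8 -47.9]
```

View pics/dc.png

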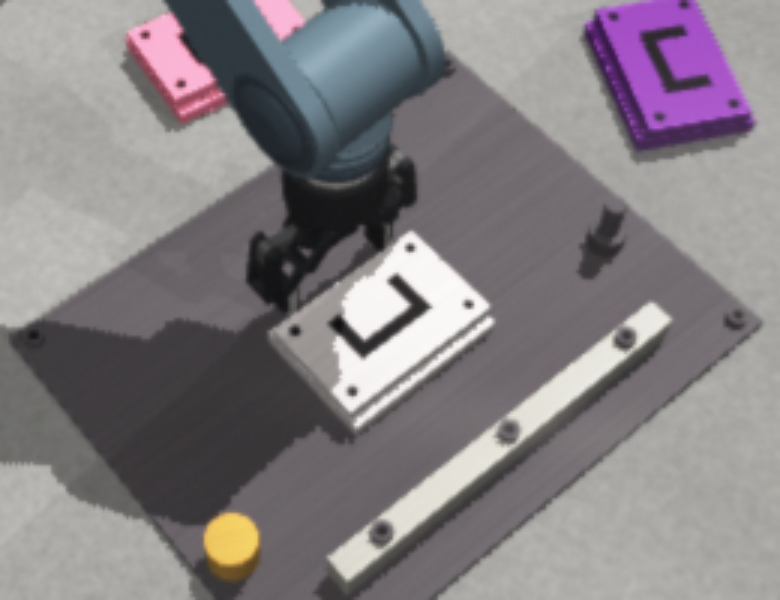

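Contact is made at about 6 N, with both fingertips low behind the ledged side. About 66 mm to go. I push 56 mm first, then go slowly.

Emit:
{"api": "servo_tool", "payload": {
  "rows": [
    [1,0,4,0,0],
    [1,0,4,0,0],
    [1,0,4,0,0],
    [1,0,4,0,0],
    [1,0,4,0,0],
    [1,0,4,0,0],
    [1,0,4,0,0],
    [1,0,4,0,0],
    [1,0,4,0,0],
    [1,0,0,0,0]
  ]
}}

```text
time: 12.55
ee_pos: [0.5848, -0.0085, 0.0236]
eef_rot: [-2.511, -1.881, 0.005]
contact_force: [-5.4, 1.4, 3.6]
width: 0.0855
```

Emit:
{"api": "servo_tool", "payload": {
  "rows": [
    [1,0,4,0,0],
    [1,0,3,0,0],
    [1,0,3,0,0],
    [1,0,3,0,0],
    [1,0,2,0,0],
    [1,0,2,0,0],
    [1,0,1,0,0],
    [1,0,1,0,0],
    [1,0,0,0,0],
    [1,0,0,0,0]
  ]
}}

```text
time: 13.8
ee_pos: [0.6024, -0.0136, 0.0236]
eef_rot: [-2.51, -1.881, 0.007]
contact_force: [-7.7, 2.2, 5.2]
width: 0.0854
```

```bash
python3 look.py e .667 -.03 -.28
```

```text
['top'] [ 0.7364 -0.0527 -0.2087] 546 fence frame [ 0.0123 -0.005   0.0753]
['scene'] [ 0.6618 -0.0298 -0.2762] 1166 fence frame [-0.0658 -0.0039  0.0078]
t 13.9 tcp [ 0.6024 -0.0136  0.0236] tilt [-0.    -0.007 -1.   ] ang -0.285 w 0.0852 F [-7.9  2.4  5.6]
now-frame dx,dy [ -15.7 -102.1] yaw -0.005 | after-yaw dx,dy [ -15.2 -102.2]
```

Emit:
{"api": "servo_tool", "payload": {
  "rows": [
    [1,0,1.5,0,0],
    [1,0,1.5,0,0],
    [1,0,1.5,0,0],
    [1,0,1.5,0,0],
    [1,0,1,0,0],
    [1,0,1,0,0],
    [1,0,1,0,0],
    [1,0,0,0,0],
    [1,0,0,0,0],
    [1,0,0,0,0]
  ]
}}

```text
time: 15.15
ee_pos: [0.6111, -0.0162, 0.0236]
eef_rot: [-2.51, -1.881, 0.006]
contact_force: [-8.2, 2.1, 5.0]
width: 0.0852
```

Emit:
{"api": "servo_tool", "payload": {
  "rows": [
    [1,0,1,0,0],
    [1,0,1,0,0],
    [1,0,1,0,0],
    [1,0,0,0,0],
    [1,0,0,0,0],
    [1,0,0,0,0],
    [1,0,0,0,0],
    [1,0,0,0,0],
    [1,0,0,0,0],
    [1,0,0,0,0]
  ]
}}

```text
time: 16.4
ee_pos: [0.6137, -0.0169, 0.0235]
eef_rot: [-2.51, -1.881, 0.007]
contact_force: [-8.7, 2.8, 6.7]
width: 0.0855
```

Emit:
{"api": "servo_tool", "payload": {
  "rows": [
    [1,0,1,0,0],
    [1,0,1,0,0],
    [1,0,1,0,0],
    [1,0,0,0,0],
    [1,0,0,0,0],
    [1,0,0,0,0],
    [1,0,0,0,0],
    [1,0,0,0,0],
    [1,0,0,0,0],
    [1,0,0,0,0]
  ]
}}

```text
time: 17.65
ee_pos: [0.6139, -0.017, 0.0234]
eef_rot: [-2.504, -1.877, 0.015]
contact_force: [-20.6, 4.6, 17.1]
width: 0.0855
```

The force jumped to 21 N and the tool stalled, so the block is at the fence. I press a little more to seat both ends.

Emit:
{"api": "servo_tool", "payload": {
  "rows": [
    [1,0,1,0,0],
    [1,0,1,0,0],
    [1,0,0,0,0],
    [1,0,0,0,0],
    [1,0,0,0,0],
    [1,0,0,0,0],
    [1,0,0,0,0],
    [1,0,0,0,0],
    [1,0,0,0,0],
    [1,0,0,0,0]
  ]
}}

```text
time: 18.9
ee_pos: [0.6141, -0.0169, 0.023]
eef_rot: [-2.501, -1.875, 0.021]
contact_force: [-25.1, 6.5, 20.9]
width: 0.0855
```

Emit:
{"api": "servo_tool", "payload": {
  "rows": [
    [1,0,-3,0,0],
    [1,0,-4,0,0],
    [1,0,-15,0,0],
    [1,0,-30,0,0],
    [1,0,-40,0,0],
    [1,0,-30,-20,0],
    [1,0,-20,-40,0],
    [1,0,-40,-40,0],
    [1,0,-40,-40,0],
    [1,0,0,-20,0]
  ]
}}

```text
time: 20.15
ee_pos: [0.4073, 0.0436, 0.1866]
eef_rot: [2.511, 1.883, 0.005]
contact_force: [1.1, -0.4, -0.5]
width: 0.0855
```

Emit:
{"api": "servo_tool", "payload": {
  "rows": [
    [1,55,0,0,0],
    [1,55,0,0,0],
    [1,55,0,0,0],
    [1,55,0,0,0],
    [1,55,0,0,0],
    [1,0,0,0,0],
    [1,0,0,0,0],
    [1,0,0,0,0],
    [1,0,0,0,0],
    [1,0,0,0,0]
  ]
}}

```text
time: 21.4
ee_pos: [0.4853, 0.3065, 0.1845]
eef_rot: [2.515, 1.882, 0.0]
contact_force: [-0.3, -0.6, -0.9]
width: 0.0854
```

```bash
python3 look.py f .676 -.03 -.284; python3 - <<'E'
from h import *
tiles=[]
for c,(x,y,w,h) in (('top',(240,130,170,120)),('scene',(260,220,200,150))):
    a=cv2.imread(f'pics/f{c}.png')[y:y+h,x:x+w]; tiles.append(cv2.resize(a,(760,290) if 0 else (600,int(600*h/w)),interpolation=cv2.INTER_CUBIC))
cv2.imwrite('pics/fc.png',cv2.resize(np.vstack(tiles),(420,612))[:600])
for nm in ('disc','slug','screw','spanner'):
    for c in ('top','scene'):
        spotter  # newest pictures
        r=spotter.search_frame(c,nm)
        if r: print(nm,c,np.round(r[0]['rect'],1),round(r[0]['confidence'],2))
E
```

```text
['top'] [ 0.6771 -0.0388 -0.285 ] 655 fence frame [-0.0485 -0.0083 -0.001 ]
['scene'] [ 0.6853 -0.0371 -0.3255] 881 fence frame [-0.0411 -0.0043 -0.0415]
t 21.5 tcp [0.4853 0.3067 0.1844] tilt [ 0.  0. -1.] ang -0.285 w 0.0855 F [ 0.2 -0.7 -0.5]
now-frame dx,dy [-290.2  100.4] yaw -0.005 | after-yaw dx,dy [-290.7   98.9]
disc top [479.7 265.1  40.8  36.2] 0.58
disc scene [145.2 384.9  52.7  52.9] 0.86
slug top [394.4 209.7  13.2  13.6] 0.44
slug scene [277.2 331.2  21.6  24.1] 0.83
screw scene [402.6 226.4  15.3  20.1] 0.55
spanner scene [364.7 114.1  56.2  19.3] 0.51
```

View pics/fc.png

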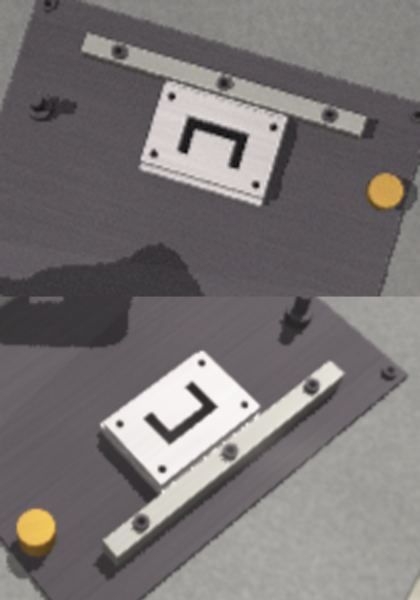

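Both views show the block flush at the fence, with the bystanders in place. The scene fit is contaminated because the fence is bright and touching, so I recheck with a joint die and fence model.

```bash
python3 - <<'E'
from h import *
F=np.array([.726,-.0445,-.284])
for c in ('top','scene'):
    im=cv2.imread(f'pics/f{c}.png')[:,:,::-1]; g=im.astype(float).mean(2)
    T=[box(0,.022,-.16,.16,.0355,.036)]
    Fc,_=fit({c:cv2.imread(f'pics/{c}0.png')[:,:,::-1]},T,F,125)
    fs=cv2.dilate((sil(c,[box(0,.022,-.16,.16,.008,.036)],Fc)>0).astype(np.uint8),np.ones((3,3)))>0
    near=(cv2.dilate((sil(c,DIE,(.678,-.036,-.284))>0).astype(np.uint8),np.ones((17,17)))>0)&~fs
    m=gaussian_filter((g>135).astype(float),.7)
    for top in (0,1):
        P=DIE if not top else [b for b in DIE]
        def cost(v): return np.sum(((gaussian_filter(sil(c,P,(v[0],v[1],v[2]*10)),.7)-m)**2)[near])
        x0=np.array([.678-.002*top,-.036,-.0284+.003*top])
        r=minimize(cost,x0,method='Nelder-Mead',options=dict(initial_simplex=x0+np.vstack([np.zeros(3),np.eye(3)*.004]),xatol=1e-5,fatol=.01))
        p=r.x*[1,1,10]; print(c,'fence',np.round(Fc,4),'die in fence',np.round(infence(Fc,p),4),round(r.fun))
    # depth: front upper edge line of die (far side) directly from top-face points
    q=proj(c,place(np.array([[.045,-.07,.036],[.045,.07,.036],[.052,-.07,.022],[.052,.07,.022]]),p)); 
E
```

```text
top fence [ 0.7276 -0.0454 -0.2844] die in fence [-0.05   -0.0076 -0.0033] 197
top fence [ 0.7276 -0.0454 -0.2844] die in fence [-0.05   -0.0076 -0.0029] 197
scene fence [ 0.7247 -0.0446 -0.2828] die in fence [-0.0522 -0.0025 -0.012 ] 299
scene fence [ 0.7247 -0.0446 -0.2828] die in fence [-0.0521 -0.003   0.0002] 297
```

Both cameras now agree: x is about -0.051 m, the angle is under 0.7° and y is about -0.005 m. I'm handing in.

```bash
python3 -c "
from h import *
print(robot.sign_off())"
```

```text
the job is handed in; nothing more can be done
None
```

The silver die block now lies flush against the fence, and I handed the job in at about 22 s of the 72 s allowed. No verdict came back.

- **Turning:** I turned the block about 56° clockwise by pushing with the shut fingertips near one end of a long ledged side. It was square to the fence with its centre still about 115–120 mm in front (62 mm needed).
- **Pushing up:** I then pushed that same side with the fingers open, so two fingertips bore on it, until the other long side met the fence. The force rose from about 9 N to 21 N and the tool stopped moving. After a short press to seat it (about 26 N horizontally), I backed the arm clear.
- **Final position:** With the fence included in the model, the centre measures -0.050 m (top camera) and -0.052 m (scene camera) from the face; the limit is -0.055 m. It is square within 0.7° and sits 3–8 mm along from the bar's middle.
- **Bystanders:** The slug, disc, screw and spanner were found within about 3 px of their starting places. The top camera did not find the screw or spanner in the last check, so those two rest on the scene camera alone.
- **Checks that disagreed:** The two cameras differed by about 8 mm on world positions along the way. The first block-only fit after the push, from the scene camera, also read 2.4° off square and 41 mm from the face, because the bright fence touches the block in that picture. The joint fit above replaced it.

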